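# Index the banding wheel by one notch

## Task

Index the potter's banding wheel one notch anticlockwise (seen from above): press the plunger cap down with the fingertips until it releases, swing it round to the very next notch and no further, then let it spring fully back up so that the wheel is locked again, and move clear. Do not grip or lift anything, do not touch the bowl standing on the wheel, which must still stand there afterwards, and leave the other pots alone.

Things in the scene. Friction and masses are not known exactly. Their poses are not given: they have to be found in the camera images.
- base: Fixed base of the indexing banding wheel. Origin on the work surface, on the wheel's vertical turning axis; z up; its x axis points at the notch in which the plunger starts. Grey round foot (184 mm across, 12 mm high) carrying a dark steel ring 210 mm across, 34 to 44 mm above the work surface, with 12 evenly spaced notches (30 degrees, 0.5236 rad apart) in its rim, each about 12 mm wide. The base may be turned any way round.
- head_top (a point): Centre of the top of the turning head, on the turning axis: a flat aluminium disc 164 mm across, its top 60 mm above the work surface, with a lug 32 mm wide that reaches out to 138 mm from the axis at 48 to 58 mm height and carries the plunger (a short guide tube on the lug reaches up to 69 mm). The bowl stands on the disc. x axis points along the lug.
- cap_face (a point): Centre of the flat pressing face of the plunger's round black cap, 118 mm from the turning axis and, when up, 88 mm above the work surface. The cap is 54 mm across, with a raised rim 4 mm high round a flat face 44 mm across, so that fingertips resting in it can also carry it sideways. It turns with the head (on a circle of 118 mm radius) and moves down when pressed.
- plunger (a joint): Plunger stroke in m: 0 fully up (its cross tooth, an 8 mm round bar, sits in a notch and locks the head), 0.012 fully pressed, a hard stop. From 0.009 the tooth is below the ring and the head is free to turn. The spring needs 3 N to start and 8 N at full stroke. Let go between notches the tooth rides under the ring (0.009) and the plunger springs up by itself when within about 3 mm of the next notch.
- head (a joint): Angle of the turning head in rad, growing anticlockwise seen from above; 0 in the starting notch, 0.5236 in the next one anticlockwise. About 0.12 N m of friction (1 N at the cap); locked it has a play of about 0.02 rad either way. No end stops near.
- bowl_mid (a point): Half-way up the terracotta bowl that stands loose on the middle of the head: 116 mm across the rim, 50 mm high, so its rim is 110 mm above the work surface; about 0.3 kg.
- brush_pot_mid (a point): Half-way up a loose blue ceramic brush pot (empty), 64 mm across, 85 mm high; a bystander.
- pinch_bowl_mid (a point): Half-way up a loose small dark clay bowl, 90 mm across, 42 mm high; a bystander.
- glaze_jar_mid (a point): Half-way up a loose closed glaze jar, 56 mm across, 70 mm high; a bystander.
Not all that is in view belongs to the job. What is shaped like the part that bears bowl_mid but green is not meant.

How it is judged:
On the way, in this order (a step that is already met when the one before it is completed fails the run):
1. the plunger is pressed in far enough to release the head, before the head has turned (value of joint plunger above 0.008 m and value of joint head between -0.1 and 0.1 rad), for 0.05 s.
2. the head is turned anticlockwise past half-way to the next notch (value of joint head above 0.27 rad), for 0.05 s.
At the end, for the whole second after the job is handed in: The head is in the next notch anticlockwise (0.5236 rad, within 0.035) and at rest, the plunger is up (within 2 mm) and the bowl stands upright on the head, within 25 mm of its centre (value of joint head between 0.4886 and 0.5586 rad and value of joint plunger below 0.002 m and velocity of joint head between -0.03 and 0.03 rad/s and z of bowl_mid in the frame of head_top between 0.02 and 0.03 m and horizontal distance between bowl_mid and head_top below 0.025 m and angle between bowl_mid's own z axis and vertical below 0.1 rad); the robot touches nothing.
It fails at once if the head is turned beyond the next notch, nearer to the one after (value of joint head above 0.785 rad).
It fails at once if the head is turned the wrong way, clockwise, nearer to the notch before (value of joint head below -0.262 rad).
It fails at once if the robot touches the bowl on the wheel (contact force between any of the fingers, the arm and bowl above 0.5 N).
It fails at once if the bowl is lifted off or knocked over (height (world z) of bowl_mid above 0.1 m or angle between bowl_mid's own z axis and vertical above 0.4 rad).
It fails at once if another pot or the jar is moved or lifted (distance of any of brush_pot_mid, pinch_bowl_mid, glaze_jar_mid from where it was at the start of the episode above 0.015 m).
It also fails if it takes over 35 s, if anything falls off the work surface, if the arm or the gripper's body presses on something with over 40 N, if the wrist force passes 120 N, or if a joint passes its speed limit or range.

## Robot

A 6-joint arm with a two-finger parallel gripper is mounted at the origin on the work surface. World frame = base frame: x ahead of the robot, y to its left, z up, the work surface at z = 0. Lengths are in m, angles in rad, forces in N, time in s.
With the tool pointing down it reaches from about 0.25 to 0.725 m from the base axis. Payload 4 kg.
Tool frame: the origin (TCP) lies midway between the tips of the shut fingers; the grasp point (between the pads) lies 19 mm behind it; z points along the fingers, y is the line along which they close (so a half turn about z gives the same grasp; the last joint's range is limited). The gripper opens to 85 mm and grips with 20 to 120 N. Pads are 22 mm wide; open, the fingers measure 114 mm over their backs; the gripper's body (76 mm by 85 mm) begins 54 mm behind the grasp point. The pads swing forward as they close: fully open they stand 13 mm farther back than shut.
Start: joints at [-1.171, 0.241, 0.005, 1.335, 0, 1.571], TCP at [0.195, -0.461, 0.231] pointing down, gripper open.
Joint ranges: [-2.72, 2.72], [-1.05, 1.87], [-1.09, 1.28], [-1.99, 2.15], [-1.42, 1.44], [-3.14, 3.14]. Speed limits (rad/s): [2.79, 2.79, 3.14, 3.14, 3.14, 3.14].

## Interface

Orientations are given as a unit quaternion [x, y, z, w].
In Python, from workcell import status, camera, get_calibration, ticket gives the robot as it stands.
- The arm moves only by the shell command python3 -m creep 'ROWS' [OPENING]. ROWS is JSON, a list of rows, each a list of 6 numbers: the shift along the world's x, y, z in cm, then the turn, a rotation vector about the world's x, y, z in degrees. A call has 1 to 8 rows; each row shifts and turns the commanded pose from where the row before left it; what a row does not reach is not made up. A row lasts 1/10 s, in which the tool goes at most 50 mm and 8.59 degrees, less where a joint would pass 70% of its speed; a pose out of reach is approached as far as the arm can. A call is refused whole if a number of a shift passes 5 or a number of a turn 8.59, either way. A call with a gripper value outside its range is refused whole. OPENING is the opening, from -1 (shut) to 1 (fully open), so that 0 is half open, set as the call begins (- or left out, the last holds). The fingers move at their own pace and stop on an object; the grip force is fixed at half the most. Time passes only in rows, so rows that do not move let the fingers close. It gives the time, the measured TCP pose, the force, the opening and the grip force at its end, in the units of the state.
- status.get_obs(): the state, without advancing time (a new reading comes with each control period).
- camera(name): name is "scene" or "top"; returns the picture (384x512x3 uint8, red, green, blue); there is no depth.
- get_calibration(name): a dict with "fx", "fy", "cx", "cy" (pixels), "rvec" (rotation vector, rad) and "tvec" (3), from world to camera coordinates, as OpenCV has them. Camera axes: x right, y down, z forward; pixel columns grow to the right and rows downward; lengths in m; the calibration is good to about 2 mm. A picture is of the moment at which its call begins. get_calibration takes no time and is no camera call.
- ticket.job_done(): hands the job in; it is judged then, once.
The state is a dict: "clock": time; "joint_pos": joint angles; "joint_vel": joint speeds; "tau": joint torques, N m; "eef_pos": TCP position; "tool_rot": TCP orientation; "ft_force": force on the tool from outside, world axes, zero at the start; "ft_torque": the same for the moment, N m; "grip_width": finger opening in m; "grasp_force": force on a finger pad.
Only numpy, scipy, OpenCV 4.12 (cv2) and the standard library are available. Lean on these libraries where they do the work, as an engineer would, in place of code of your own. Each camera call takes 0.05 s, during which the arm holds its last target. There are 200 camera calls.

## Working session

There is one attempt and no reset: what is moved stays moved. The work goes in short steps, Python scripts to look and compute and a shell command to move; the robot and the scene stay as the last step left them, time stands still between calls to the robot, and variables do not carry over. Pictures are saved under pics/ and viewed, at most 10 in all, crops included, and the job is handed in when it is done.

```bash
mkdir -p pics
cat > h.py <<'E'
import numpy as np,cv2
from workcell import status,camera,get_calibration,ticket
def cal(n):
    c=get_calibration(n);K=np.array([[c['fx'],0,c['cx']],[0,c['fy'],c['cy']],[0,0,1.]])
    return K,np.array(c['rvec'],float),np.array(c['tvec'],float)
def ray(n,u,v,z):
    K,r,t=cal(n);R=cv2.Rodrigues(r)[0];o=-R.T@t;d=R.T@np.linalg.inv(K)@[u,v,1]
    return o+d*(z-o[2])/d[2]
def proj(n,p):
    K,r,t=cal(n);return cv2.projectPoints(np.array(p,float).reshape(-1,3),r,t,K,None)[0].reshape(-1,2)
E
python3 - <<'E'
from h import *
a=camera('scene');b=camera('top')
np.save('a.npy',a);np.save('b.npy',b)
for n,i in(('scene',a),('top',b)):cv2.imwrite(f'pics/{n}0.png',cv2.resize(i[:,:,::-1],(800,600)))
o=status.get_obs();print(o)
E
```

```text
{'clock': 0.1, 'joint_pos': array([-1.17097491e+00,  2.41291864e-01,  3.84742435e-03,  1.33519356e+00,
       -9.26524821e-07,  1.57082317e+00]), 'joint_vel': array([-0.00140423, -0.00324051,  0.0034526 ,  0.00082015, -0.00133751,
       -0.00167435]), 'tau': array([ 2.70202763e-04, -3.73138118e+01,  2.53010094e+01,  1.08168207e-02,
       -2.36330499e-05, -1.10469108e-05]), 'eef_pos': array([ 0.19440545, -0.46004189,  0.23052044]), 'tool_rot': array([ 9.80086562e-01,  1.98568583e-01, -1.83327679e-04, -9.02403674e-04]), 'ft_force': array([-0.57118396, -0.09172365,  0.01970609]), 'ft_torque': array([ 0.05806096, -0.03635632,  0.00827398]), 'grasp_force': 0.0, 'grip_width': 0.08517025315736855}
```

View pics/scene0.png

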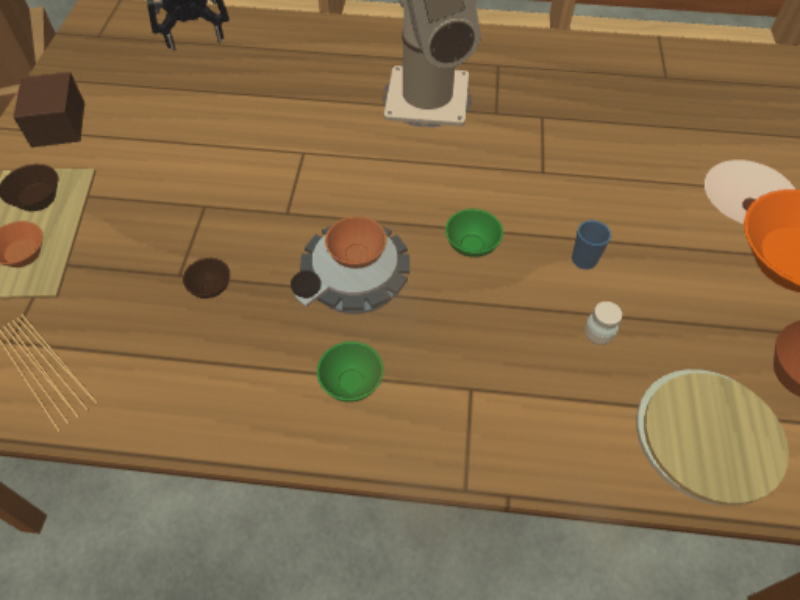

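View pics/top0.png

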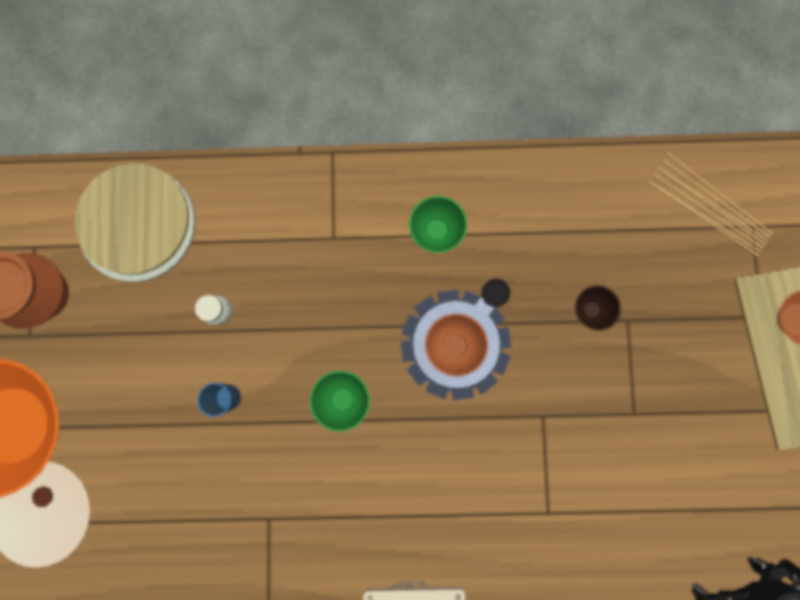

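The wheel is the only banding wheel in view: cap at top (496,293) and scene (306,285), centre at about top (456,344). Dark things that could be taken for the cap are the pinch bowl at top (598,307), the bowl on the left board at scene (30,187) and the dark box at scene (50,108). The cap is the one on the lug. The green bowls at top (438,224) and (340,400) are not meant. Next I measure.

Run:
```python
from h import *
s=512/800
def blob(img,u,v,r,f):
    hsv=cv2.cvtColor(img,cv2.COLOR_RGB2HSV).astype(int);m=f(hsv).astype(np.uint8)
    k=np.zeros_like(m);cv2.circle(k,(int(u*s),int(v*s)),r,1,-1)
    m&=k; n,l,st,c=cv2.connectedComponentsWithStats(m);i=1+np.argmax(st[1:,4]);return c[i],st[i],(l==i)
b=np.load('b.npy');a=np.load('a.npy')
dark=lambda h:h[...,2]<60
red=lambda h:((h[...,0]<14)|(h[...,0]>170))&(h[...,1]>115)
for n,i,cp,bw in(('top',b,(496,293),(456,344)),('scene',a,(306,285),(355,240))):
    c,st,m=blob(i,*cp,13,dark);print(n,'cap',c,st,ray(n,*c,.090))
    if n=='top':
        c,st,m=blob(i,*bw,28,red);print('bowl',c,st,ray(n,*c,.11))
# disc: low saturation, ring outer contour
h=cv2.cvtColor(b,cv2.COLOR_RGB2HSV).astype(int)
m=((h[...,0]>95)&(h[...,0]<140)&(h[...,1]>20)).astype(np.uint8)
k=np.zeros_like(m);cv2.circle(k,(292,220),42,1,-1);m&=k
p=max(cv2.findContours(m,0,1)[0],key=cv2.contourArea)
(u,v),r=cv2.minEnclosingCircle(p);print('ring',u,v,r,ray('top',u,v,.044))
for q,nm in(((u+r,v),'R'),):print(np.linalg.norm(ray('top',*q,.044)-ray('top',u,v,.044)))
i=b[150:280,230:410,::-1];j=a[110:220,160:290,::-1]
cv2.imwrite('pics/crop.png',np.hstack([cv2.resize(i,(400,400)),cv2.resize(j,(400,400))]))
```

```text
top cap [316.92626728 186.83870968] [309 179  17  17 217] [ 0.64646578 -0.16711049  0.09      ]
bowl [291.69184549 220.36995708] [ 273  202   38   38 1165] [ 0.55060943 -0.0889051   0.11      ]
scene cap [195.16738197 181.5193133 ] [186 173  19  17 233] [ 0.64999642 -0.16561429  0.09      ]
ring 291.441162109375 220.2058868408203 34.50162887573242 [ 0.5535715  -0.09375985  0.044     ]
0.10313261800901018
```

View pics/crop.png

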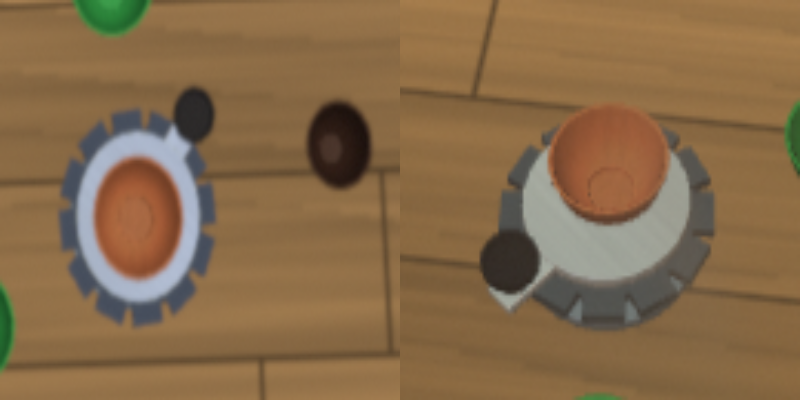

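The crop confirms the choice: the black cap sits on the lug, at crop (195,115) on the left and (510,262) on the right. Estimates: axis (0.553,-0.094), cap (0.648,-0.166), lug at about -37.5°. The target lug angle is about -7.5°, which puts the cap at about (0.670,-0.109).

```bash
python3 -m creep '[[2.8,1.8,0,0,0,0],[2.8,1.8,0,0,0,0],[2.8,1.8,0,0,0,0],[2.8,1.8,0,0,0,0],[2.8,1.8,0,0,0,0],[2.8,1.8,0,0,0,0],[2.8,1.8,0,0,0,0],[2.8,1.8,0,0,0,0]]' -1; python3 -m creep '[[2.8,1.8,0,0,0,0],[2.8,1.8,0,0,0,0],[2.8,1.8,0,0,0,0],[2.8,1.8,0,0,0,0],[2.8,1.8,0,0,0,0],[2.8,1.8,0,0,0,0],[2.8,1.8,0,0,0,0],[2.8,1.8,0,0,0,0]]'
```

```text
clock: 0.9
eef_pos: [0.4194, -0.3155, 0.2308]
tool_rot: [0.98, 0.199, -0.0, -0.0]
ft_force: [0.1, 0.1, -0.3]
grip_width: -0.0001
grasp_force: 0.0
clock: 1.7
eef_pos: [0.6433, -0.1716, 0.2305]
tool_rot: [0.98, 0.199, -0.001, -0.0]
ft_force: [-0.1, -0.7, 0.5]
grip_width: -0.0001
grasp_force: 0.0
```

Now lower to about 0.11 and look from close by.

```bash
python3 -m creep '[[0.5,0.5,-3,0,0,0],[0,0,-3,0,0,0],[0,0,-3,0,0,0],[0,0,-2,0,0,0],[0,0,0,0,0,0],[0,0,0,0,0,0]]'
python3 - <<'E'
from h import *
e=status.get_obs()['eef_pos'];print(e)
a=camera('scene');b=camera('top')
print(proj('scene',[e,[.648,-.166,.088]]),proj('top',[e]))
i=a[130:220,140:260,::-1];j=b[150:240,250:370,::-1]
cv2.imwrite('pics/c1.png',np.hstack([cv2.resize(i,None,fx=3.33,fy=3.33,interpolation=2),cv2.resize(j,None,fx=3.33,fy=3.33)]))
E
```

```text
clock: 2.3
eef_pos: [0.6473, -0.1675, 0.121]
tool_rot: [0.98, 0.199, -0.001, -0.0]
ft_force: [0.3, -0.8, 1.5]
grip_width: -0.0
grasp_force: 0.0
[ 0.64730559 -0.16748028  0.12095646]
[[193.44352412 174.13693788]
 [195.24494153 181.34492018]] [[318.72890773 185.08791028]]
```

View pics/c1.png

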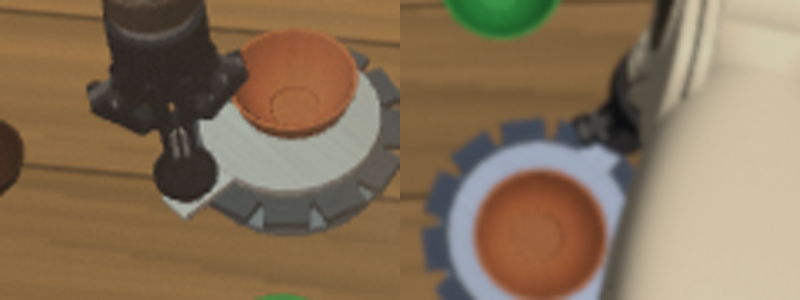

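The left crop shows the shut fingertips just over the cap at (185,165), centred to within a few mm, with the bowl clear. Press down.

```bash
python3 -m creep '[[0,0,-1.0,0,0,0],[0,0,-1,0,0,0],[0,0,-0.7,0,0,0],[0,0,-0.4,0,0,0],[0,0,-0.4,0,0,0],[0,0,-0.4,0,0,0],[0,0,-0.3,0,0,0],[0,0,0,0,0,0]]'
```

```text
clock: 3.2
eef_pos: [0.6472, -0.1673, 0.0796]
tool_rot: [0.98, 0.199, -0.0, -0.0]
ft_force: [-3.3, 1.4, 5.2]
grip_width: 0.0002
grasp_force: 2.9
```

```bash
python3 -m creep '[[0,0,-0.2,0,0,0],[0,0,-0.15,0,0,0],[0,0,0,0,0,0],[0,0,0,0,0,0]]'
```

```text
clock: 3.6
eef_pos: [0.6474, -0.1672, 0.0769]
tool_rot: [0.98, 0.199, 0.0, -0.0]
ft_force: [-3.9, 1.9, 6.2]
grip_width: 0.0
grasp_force: 3.4
```

```bash
python3 -m creep '[[0,0,-0.1,0,0,0],[0,0,0,0,0,0],[0,0,0,0,0,0]]';python3 -m creep '[[0,0,-0.1,0,0,0],[0,0,0,0,0,0],[0,0,0,0,0,0]]'
```

```text
clock: 3.9
eef_pos: [0.6475, -0.1671, 0.0761]
tool_rot: [0.98, 0.199, 0.0, -0.0]
ft_force: [-3.1, 1.4, 6.9]
grip_width: -0.0002
grasp_force: 3.7
clock: 4.2
eef_pos: [0.6478, -0.1669, 0.0761]
tool_rot: [0.98, 0.199, 0.001, -0.0]
ft_force: [-5.1, 1.1, 10.3]
grip_width: 0.0003
grasp_force: 5.4
```

Hard stop reached at z = 0.076, so the head is released. Now swing the first 20°.

```bash
python3 -m creep '[[0.3,0.43,0,0,0,0],[0.3,0.43,0,0,0,0],[0.27,0.44,0,0,0,0],[0.27,0.44,0,0,0,0],[0.22,0.47,0,0,0,0],[0.22,0.47,0,0,0,0],[0.18,0.49,0,0,0,0],[0.18,0.49,0,0,0,0]]'
python3 - <<'E'
from h import *
e=status.get_obs()['eef_pos'];print(e)
a=camera('scene')
i=a[130:220,140:260,::-1]
cv2.imwrite('pics/c2.png',cv2.resize(i,None,fx=5,fy=5,interpolation=2))
E
```

```text
clock: 5.0
eef_pos: [0.669, -0.1318, 0.0762]
tool_rot: [0.98, 0.198, 0.002, 0.002]
ft_force: [-1.4, -0.9, 6.6]
grip_width: 0.0
grasp_force: 3.6
[ 0.66899033 -0.13181246  0.07616499]
```

View pics/c2.png

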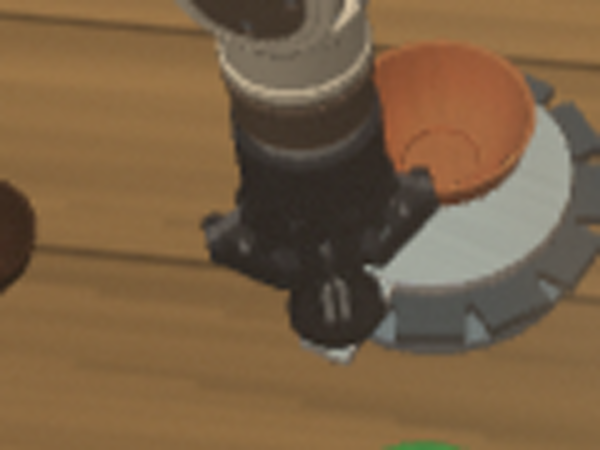

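The cap at crop (337,305) has followed the fingers and the bowl is untouched. I work out the cap's angle from that pixel.

Run:
```python
from h import *
C=np.array([.5535,-.0938])
for u,v,z in((195.2,181.5,.09),(207.4,191,.078)):
    p=ray('scene',u,v,z)[:2];d=p-C;print(p,np.hypot(*d),np.degrees(np.arctan2(d[1],d[0])))
for a in(-20,-15,-10,-7.5):
    print(a,C+.118*np.array([np.cos(np.radians(a)),np.sin(np.radians(a))]))
```

```text
[ 0.64992052 -0.16553598] 0.12017889885404817 -36.648908569046874
[ 0.66993485 -0.12840048] 0.1214671506679754 -16.55016022434619
-20 [ 0.66438373 -0.13415838]
-15 [ 0.66747925 -0.12434065]
-10 [ 0.66970731 -0.11429048]
-7.5 [ 0.67049049 -0.10920209]
```

```bash
python3 -m creep '[[0.1,0.5,0,0,0,0],[0.05,0.5,0,0,0,0],[0.05,0.5,0,0,0,0],[0,0.5,0,0,0,0],[0,0.1,0,0,0,0],[0,0,0,0,0,0],[0,0,0,0,0,0]]'
python3 - <<'E'
from h import *
print(status.get_obs()['eef_pos'])
a=camera('scene')
cv2.imwrite('pics/c3.png',cv2.resize(a[130:220,140:260,::-1],None,fx=5,fy=5,interpolation=2))
E
```

```text
clock: 5.75
eef_pos: [0.6732, -0.1106, 0.077]
tool_rot: [0.98, 0.199, 0.005, 0.002]
ft_force: [2.9, -1.2, 7.3]
grip_width: -0.0002
grasp_force: 3.4
[ 0.6732142  -0.11061128  0.07703028]
```

View pics/c3.png

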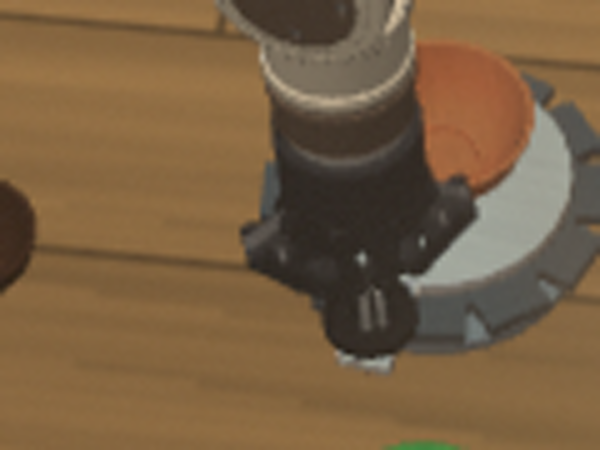

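The cap is now at crop (371,318), by eye about one notch on. I let it rise and watch the force.

```bash
python3 - <<'E'
from h import *
C=np.array([.5535,-.0938])
p=ray('scene',214.2,193.6,.078)[:2];d=p-C;print(p,np.hypot(*d),np.degrees(np.arctan2(d[1],d[0])))
E
python3 -m creep '[[0,0,0.2,0,0,0],[0,0,0.2,0,0,0],[0,0,0,0,0,0],[0,0,0,0,0,0]]';python3 -m creep '[[0,0,0.2,0,0,0],[0,0,0.2,0,0,0],[0,0,0,0,0,0],[0,0,0,0,0,0]]'
```

```text
[ 0.67643986 -0.10806536] 0.12376473511496734 -6.618731337697006
clock: 6.2
eef_pos: [0.6732, -0.1106, 0.0807]
tool_rot: [0.98, 0.199, 0.005, 0.002]
ft_force: [4.2, -0.4, 5.7]
grip_width: -0.0001
grasp_force: 2.7
clock: 6.6
eef_pos: [0.6697, -0.1101, 0.0823]
tool_rot: [0.98, 0.199, 0.001, 0.0]
ft_force: [3.4, -1.8, 4.7]
grip_width: -0.0003
grasp_force: 2.3
```

The cap still pushes back at z = 0.0823, a stroke of about 6 mm, so the tooth is in the notch. Rise clear.

```bash
python3 -m creep '[[0,0,0.3,0,0,0],[0,0,0.3,0,0,0],[0,0,0.3,0,0,0],[0,0,1,0,0,0],[0,0,2,0,0,0],[0,0,4,0,0,0],[0,0,4,0,0,0],[0,0,2,0,0,0]]';python3 -m creep '[[0,-4,0,0,0,0],[-1,-4,0,0,0,0],[-2,-4,0,0,0,0],[-2,-4,0,0,0,0],[-2,-4,0,0,0,0],[-2,-4,0,0,0,0],[0,0,0,0,0,0],[0,0,0,0,0,0]]'
python3 - <<'E'
from h import *
a=camera('scene');b=camera('top')
cv2.imwrite('pics/c4.png',np.hstack([cv2.resize(a[120:220,170:290,::-1],(400,333)),cv2.resize(b[150:280,230:386,::-1],(400,333))]))
C=np.array([.5535,-.0938])
for n,i,w in(('scene',a,(214,192)),('top',b,(304,176))):
    m=(cv2.cvtColor(i,cv2.COLOR_RGB2HSV)[...,2]<60).astype(np.uint8);k=np.zeros_like(m);cv2.circle(k,w,16,1,-1)
    N,l,st,c=cv2.connectedComponentsWithStats(m&k);j=1+np.argmax(st[1:,4])
    for z in(.081,.090):
        d=ray(n,*c[j],z)[:2]-C;print(n,st[j],c[j],z,np.hypot(*d),np.degrees(np.arctan2(d[1],d[0])))
E
```

```text
clock: 7.4
eef_pos: [0.6692, -0.11, 0.2249]
tool_rot: [0.98, 0.199, 0.001, 0.001]
ft_force: [0.5, 0.3, 1.5]
grip_width: -0.0001
grasp_force: 0.0
clock: 8.2
eef_pos: [0.5774, -0.3508, 0.2202]
tool_rot: [0.98, 0.197, -0.001, -0.001]
ft_force: [-0.1, -0.0, 0.5]
grip_width: 0.0001
grasp_force: 0.0
scene [204 183  19  16 212] [212.37264151 190.64622642] 0.081 0.1174587429971309 -10.006820472813226
scene [204 183  19  16 212] [212.37264151 190.64622642] 0.09 0.123074493444473 -8.737459449609068
top [289 171  17  16 211] [297.42180095 178.90047393] 0.081 0.12060252275115707 -8.934475519712006
top [289 171  17  16 211] [297.42180095 178.90047393] 0.09 0.11909982557582928 -8.588555897846069
```

View pics/c4.png

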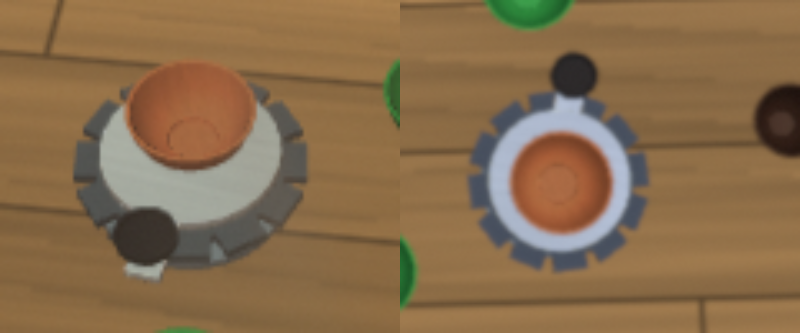

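The head has turned 29.6° in the top view (-38.2° to -8.6°). The offset between the two views of the cap is about the same as at the start (4.0 mm against 3.5 mm; a 9 mm drop would shift it about 7 mm), so the plunger is fully up. The bowl stands centred and the robot is clear.

```bash
python3 -c "
from workcell import ticket;print(ticket.job_done())"
```

```text
the job is handed in; nothing more can be done
None
```

I turned the wheel one notch anticlockwise (29.6° measured) and handed the job in at about 8 s; in the last pictures the plunger was up, the bowl stood centred on the head and the arm was clear, but the hand-in gave no verdict.

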